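Hang the keyhole hook on the utensil board

TASK

Pick up the blue steel hook by its upturned tongue and hang it on the headed stud of the wooden board: slip the big round end of its keyhole over the stud's head, then slide the hook straight down until it is fully home behind the head, and let go. The stud may sit off to one side along its track, so feel for it gently, never pressing hard (over about 20 N) against the board or its stud, and leave the mug, egg timer and spice jar where they are.

Things in the scene. Friction and masses are not known exactly. Their poses are not given: they have to be found in the camera images.
- hook: Blue steel J-shaped hook, 0.15-0.31 kg, standing upright. Origin under the middle of its back plate; z up, -x to its front. Back plate 92 wide (y) x 106 tall x 6 mm thick (x -3 to +3). A bar 8 mm thick, 34 wide, runs 65 mm forward along its underside to an upright tongue with black cap, 20 (x) x 16 (y) mm, centred at x = -55, top 86 mm up; 42 mm free between tongue and plate.
- hook_grip (a point): Middle of the hook's tongue at the height of the round hole (x = -55, y = 0, z = 62 mm in the hook's frame); grip the tongue across its 16 mm (y). Axes as the hook's.
- hook_hole (a point): Centre of the keyhole's round end, diameter 23 mm, on the back face of the hook's plate (x = +3, y = 0, z = 62 mm in the hook's frame; axes as the hook's). A slot 12 mm wide runs straight up from it to z = 85.5 mm. The keyhole goes right through the plate.
- hook_seat (a point): Point on the back face of the hook's plate, 20 mm above hook_hole, where the axis of the stud lies when the hook hangs fully home (shank against the top end of the slot); axes as the hook's.
- board: Light wooden board, fixed on the worktop: face 130 mm wide, top at 194 mm, 18 mm thick; its dark foot (150 mm wide) lies behind the face. Origin on the worktop under the middle of the front face; x points into the board, away from the robot; z up. The stud stands out of the face towards -x, 165 mm up.
- board_mid (a point): Point on the face at the track's middle, 165 mm up, level with the stud; axes as the board's. The stud is clamped up to 20 mm from it along y (not reported) and stays there. Shank 7 mm thick; domed brass head, diameter 19: flat back 10.5, front 16 mm off the face. Pushed, it springs in: from 2 N, +0.6 N per mm, solid stop after 7 mm (6.3 N); it springs out when the hole comes over it.
- mug: White spotted mug, 91 mm tall; origin under it. Bystander.
- egg_timer: Red and white kitchen timer, 64 mm wide, 55 mm tall; origin under its centre. Bystander.
- spice_jar: Spice jar with red cap, 45 mm wide, 106 mm tall; origin under its centre. Bystander.

How it is judged:
By the outcome, as a careful person would: the job done as asked, in the order asked, and still so for the second after the job is handed in, with the robot touching nothing.
It also fails if it takes over 64 s, if anything falls off the work surface, if the arm or the gripper's body presses on something with over 40 N, if the wrist force passes 120 N, or if a joint passes its speed limit or range.

ROBOT

A 6-joint arm with a two-finger parallel gripper is mounted at the origin on a cart in front of the work surface, level with it; the furniture and walls round the work are solid. World frame = base frame: x ahead of the robot, y to its left, z up, the work surface at z = 0. Lengths are in m, angles in rad, forces in N, time in s.
With the tool pointing down it reaches from about 0.275 to 0.975 m from the base axis. Payload 8.4 kg.
Tool frame: the origin (TCP) lies on the centre line of the jaws, within the pads' length; the fingertips stand 11 mm ahead of it and the grasp point (between the pads) lies 8 mm behind it; z points along the fingers, y is the line along which they close (so a half turn about z gives the same grasp; the last joint's range is limited). The gripper opens to 92 mm and grips with 3 to 60 N. Pads are 20 mm wide; open, the fingers measure 128 mm over their backs; the gripper's body (75 mm by 189 mm) begins 69 mm behind the grasp point.
Start: joints at [-1.163, 0.353, 1.633, -0, 1.155, -0.002], TCP at [0.249, -0.573, 0.226] pointing down, gripper open.
Joint ranges: [-2.63, 2.63], [-0.92, 2.1], [0.06, 2.66], [-1.3, 4.44], [0, 2.69], [-3.02, 3.02]. Speed limits (rad/s): [2.22, 2.22, 2.79, 3.14, 3.14, 3.14].

INTERFACE

Orientations are given as [roll, pitch, yaw] about the fixed x, y, z axes, in that order (R = Rz(yaw) Ry(pitch) Rx(roll)).
In Python, from plant import bot gives the robot as it stands. The module is installed in compiled form; this text tells all that it offers.
- The arm moves only by the tool play_rows, never from a script. Its argument "plan" is a list of rows, each a list of 2 entries, a list of its own where there are three numbers: the shift along the world's x, y, z in cm, then the turn about the world's z in degrees. In form: [[[dx, dy, dz], roll], ...]. A call has 1 to 12 rows; each row is the pose to reach, as a shift and turn from the pose commanded when the call began; what a row does not reach only later rows make up. A row lasts 1/8 s, in which the tool goes at most 62.5 mm and 10.7 degrees, less where a joint would pass 70% of its speed; a pose out of reach is approached as far as the arm can. A call with a gripper value outside its range is refused whole. "jaw" is the closure, from 0 (fully open) to 1 (shut), set as the call begins (left out, the last holds). The fingers move at their own pace and stop on an object; "force" is the grip in N (left out, the last holds). Time passes only in rows, so rows that repeat a pose let the fingers close. It gives the time, the measured TCP pose, the force, the opening and the grip force at its end, in the units of the state.
- bot.get_state(): the state, without advancing time (a new reading comes with each control period).
- bot.grab_frame(name): name is "scene" or "side" or "wrist"; returns the picture (384x512x3 uint8, red, green, blue); there is no depth.
- bot.camera_model(name): a dict with "fx", "fy", "cx", "cy" (pixels), "R" (3x3) and "t" (3): a world point X has camera coordinates R X + t; the wrist camera has in their place "hand_eye" (4x4, takes a point from camera to tool coordinates, whose origin is the TCP and whose axes are the flange's). Camera axes: x right, y down, z forward; pixel columns grow to the right and rows downward; lengths in m; the calibration is good to about 2 mm. A picture is of the moment at which its call begins: read the wrist's pose just before it. camera_model takes no time and is no camera call.
- bot.job_done(): hands the job in; it is judged then, once.
Trained networks look in the newest picture that a camera, given by its name, has taken for a name from the list of things; names that differ only in an ending like _2 or _b are one class to them, and where a whole thing is asked for, a point or a joint stands for the part that bears it (a point fixed in the world has none). Each returns a list of dicts, best first, with "p" (0 to 1); they miss things now and then, are a little off and sometimes report something else, mostly with a low value. They report only what shows in the picture. A call takes as long as a camera call.
- bot.find_in(camera, thing): "location" ([column, row] in pixels, amid what is visible of it).
- bot.tip_of(camera, thing): "location" ([column, row] in pixels: a listed point, or the origin of a listed thing).
The state is a dict: "clock": time; "joint_positions": joint angles; "qvel": joint speeds; "joint_torque": joint torques, N m; "eef_pos": TCP position; "eef_rot": TCP orientation; "contact_force": force on the tool from outside, world axes, zero at the start; "torque": the same for the moment, N m; "grip_width": opening from 0.0 (shut) to 1.0 (fully open); "gripper_force": force on a finger pad.
Only numpy, scipy, OpenCV 4.12 (cv2) and the standard library are available. Lean on these libraries where they do the work, as an engineer would, in place of code of your own. Each camera call takes 0.05 s, during which the arm holds its last target. There are 200 camera calls.

## Working session

There is one attempt and no reset: what is moved stays moved. The work goes in short steps, Python scripts to look and compute and a tool call to move; the robot and the scene stay as the last step left them, time stands still between calls to the robot, and variables do not carry over. Pictures are saved under pics/ and viewed, at most 13 in all, crops included, and the job is handed in when it is done.

Besides the shell and the picture viewer there is one more tool, called after ">>>" as name([rows], argument=value, ...), one row to a line, values as JSON. play_rows: Moves the arm, as the interface text tells. Its arguments: {"type":"object","properties":{"plan":{"type":"array"},"jaw":{"type":"number"},"force":{"type":"number"}},"required":["plan"]}

```bash
mkdir -p pics
cat > h.py <<'E'
import numpy as np, cv2
from plant import bot
from scipy.spatial.transform import Rotation as Ro
def cam(n):
    m=bot.camera_model(n)
    K=np.array([[m['fx'],0,m['cx']],[0,m['fy'],m['cy']],[0,0,1]])
    if 'hand_eye' in m:
        s=bot.get_state(); T=np.eye(4); r=np.array(s['eef_rot'])
        T[:3,:3]=Ro.from_euler('xyz',r).as_matrix(); T[:3,3]=s['eef_pos']
        W=np.linalg.inv(T@np.array(m['hand_eye'])); return K,W[:3,:3],W[:3,3]
    return K,np.array(m['R']),np.array(m['t'])
def proj(c,X):
    K,R,t=c; p=K@(R@np.array(X)+t); return p[:2]/p[2]
def tri(obs):
    A=[]
    for (K,R,t),px in obs:
        P=K@np.c_[R,t]; A+= [px[0]*P[2]-P[0],px[1]*P[2]-P[1]]
    v=np.linalg.svd(np.array(A))[2][-1]; return v[:3]/v[3]
def plane(c,px,z):
    K,R,t=c; d=R.T@np.linalg.inv(K)@np.array([*px,1]); o=-R.T@t; return o+d*(z-o[2])/d[2]
E
python3 - <<'E'
from h import *
np.set_printoptions(precision=4,suppress=True)
cs={n:cam(n) for n in('scene','side')}
im=[bot.grab_frame(n) for n in('scene','side')]
for n,i in zip(cs,im): cv2.imwrite(f'pics/{n}0.png',cv2.resize(i[:,:,::-1],(800,600)))
for th in('hook','hook_grip','hook_hole','hook_seat','board','board_mid','mug','egg_timer','spice_jar'):
    o=[]
    for n in cs:
        r=bot.tip_of(n,th)
        for q in r[:2]: print(th,n,np.round(q['location'],1),round(q['p'],2))
        if r:o.append((cs[n],r[0]['location']))
    if len(o)==2:
        X=tri(o); print('   ',X,[np.round(np.linalg.norm(proj(c,X)-p),1) for c,p in o])
for n in cs: print(n,-cs[n][1].T@cs[n][2])
s=bot.get_state();print(s)
E
```

```text
hook scene [316.7 189.5] 0.86
hook side [276.3 176.4] 0.77
    [ 0.5118 -0.1255  0.0215] [np.float64(1.5), np.float64(1.1)]
hook_grip scene [332.5 184.3] 0.61
hook_grip scene [320.2 168.3] 0.4
hook_grip side [293.6 166.2] 0.57
    [ 0.4638 -0.1243  0.0645] [np.float64(3.1), np.float64(2.2)]
hook_hole scene [321.9 173.5] 0.63
hook_hole side [272.6 161.3] 0.77
    [ 0.5224 -0.158   0.0538] [np.float64(1.7), np.float64(1.2)]
hook_seat side [271.4 155.6] 0.87
hook_seat side [293.1 164.4] 0.62
board scene [214.8 230.1] 0.59
board side [236.8 250.7] 0.6
    [ 0.6254  0.1545 -0.0009] [np.float64(1.8), np.float64(1.4)]
board_mid scene [209.5 178.4] 0.72
board_mid side [236.7 200. ] 0.71
    [0.6239 0.1536 0.173 ] [np.float64(1.0), np.float64(0.7)]
mug scene [232.7 296.1] 0.86
mug side [315.5 282.1] 0.65
    [0.4397 0.2607 0.0066] [np.float64(2.1), np.float64(1.5)]
egg_timer scene [287.  248.7] 0.58
egg_timer side [306.9 225.8] 0.93
    [0.4404 0.0785 0.0103] [np.float64(1.5), np.float64(1.1)]
spice_jar scene [253.8 174.5] 0.56
spice_jar side [206.2 194.2] 0.78
    [ 0.7189 -0.0816 -0.0113] [np.float64(0.6), np.float64(0.5)]
scene [0.0464 0.569  0.7482]
side [0.6081 0.9091 0.8559]
{'clock': 1.0, 'joint_positions': array([-1.1634,  0.353 ,  1.6334, -0.    ,  1.1552, -0.0024]), 'qvel': array([-0.0005, -0.0003, -0.0008,  0.0003,  0.0001,  0.0007]), 'joint_torque': array([ -0.0006, -59.3771, -33.4579,   0.0699,   0.0157,  -0.    ]), 'eef_pos': array([ 0.249 , -0.5732,  0.2256]), 'eef_rot': array([-3.1416,  0.    ,  0.4098]), 'contact_force': array([-0.0045, -0.3957, -0.2409]), 'torque': array([-0.0189,  0.0138, -0.0111]), 'gripper_force': 0.0, 'grip_width': 1.0031876886149769}
```

View images.

View pics/scene0.png

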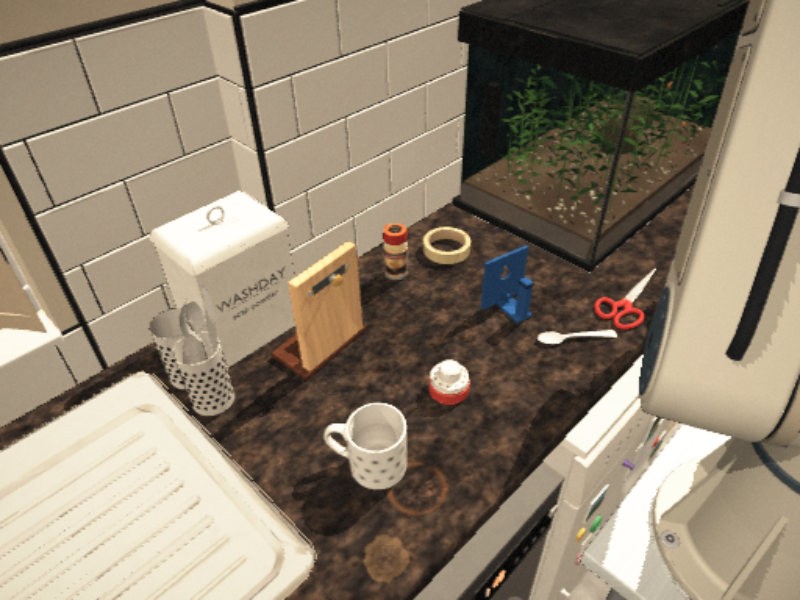

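View pics/side0.png

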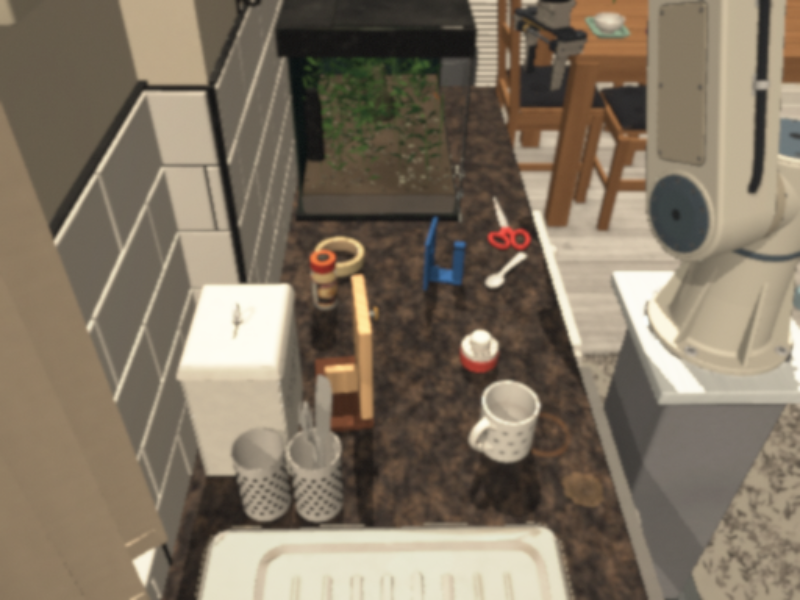

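The scene view shows the blue hook at about (507,285), the board at (330,305) with the brass head near (342,268), the timer at (450,382) and the mug at (378,445). The side view shows the hook's plate edge at (430,250), its tongue at (459,262) and the stud head at (375,313).

Run:
```python
from h import *
np.set_printoptions(precision=4,suppress=True)
m=bot.camera_model('wrist');print(m)
# camera position if TCP at (0.40,-0.10,0.26) yaw -30deg
for yaw in(-30,0):
  T=np.eye(4);T[:3,:3]=Ro.from_euler('xyz',[np.pi,0,np.radians(yaw)]).as_matrix();T[:3,3]=[.38,-.09,.28]
  W=np.linalg.inv(T@np.array(m['hand_eye']));K=np.array([[m['fx'],0,m['cx']],[0,m['fy'],m['cy']],[0,0,1]])
  for X in([.52,-.155,.062],[.464,-.124,.086],[.624,.154,.165]): print(yaw,proj((K,W[:3,:3],W[:3,3]),X))
```

```text
{'fx': 319.65013134512577, 'fy': 319.65013134512577, 'cx': 255.30525802288858, 'cy': 189.7559100403902, 'hand_eye': array([[ 0.0001, -0.9591, -0.2831,  0.0818],
       [ 1.    ,  0.0002, -0.0003, -0.0003],
       [ 0.0003, -0.2831,  0.9591, -0.1585],
       [ 0.    ,  0.    ,  0.    ,  1.    ]])}
-30 [242.8652  25.0637]
-30 [243.7667  87.5408]
-30 [-153.4922   85.7619]
0 [316.0041  39.1534]
0 [287.9163  93.2586]
0 [-104.323  -154.3079]
```

>>> play_rows([
  [[2,5,1],-8],
  [[4,11,2],-16],
  [[6,17,4],-24],
  [[8,23,5],-32],
  [[11,30,6],-42],
  [[13,36,7],-50],
  [[15,41,7],-53.5],
  [[16,45,7],-53.5],
  [[16,45,7],-53.5],
  [[16,45,7],-53.5],
  [[16,45,7],-53.5],
])

```text
clock: 2.38
eef_pos: [0.4087, -0.1244, 0.2955]
eef_rot: [3.141, 0.0, -0.526]
contact_force: [-0.4, 0.9, 0.1]
grip_width: 0.999
gripper_force: 0.0
```

```bash
cat > look.py <<'E'
import sys,pickle
from h import *
np.set_printoptions(precision=4,suppress=True)
tag=sys.argv[1]; c=cam('wrist'); im=bot.grab_frame('wrist'); cv2.imwrite(f'pics/{tag}.png',im[:,:,::-1])
o={}
for th in sys.argv[2:]:
    for f in('tip_of',):
        r=getattr(bot,f)('wrist',th)
        for q in r[:2]: print(th,np.round(q['location'],1),round(q['p'],2))
        if r:o[th]=r[0]['location']
pickle.dump((c,o),open(tag+'.pkl','wb')); s=bot.get_state(); print(s['clock'],s['eef_pos'],np.degrees(s['eef_rot']))
E
python3 look.py w1 hook hook_grip hook_hole hook_seat
```

```text
hook [227.7  80.2] 0.82
hook_grip [241.9 118.4] 0.68
hook_hole [226.7  72.7] 0.59
hook_seat [226.2  70.3] 0.72
2.625 [ 0.4088 -0.1241  0.2955] [179.9953   0.0118 -30.1201]
```

View pics/w1.png

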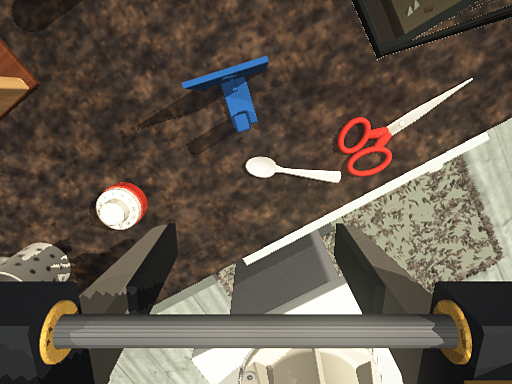

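The wrist view shows the hook from above: plate top edge from (183,87) to (268,60), tongue cap near (244,122). The hook's yaw is therefore near -12°. Next a second, closer view.

>>> play_rows([
  [[2,-1,0],6],
  [[5,-1,-1],12],
  [[6,-1,-2],18],
  [[6,-1,-2],18],
  [[6,-1,-2],18],
  [[6,-1,-2],18],
])

```text
clock: 3.38
eef_pos: [0.4687, -0.1334, 0.2761]
eef_rot: [3.142, -0.001, -0.211]
contact_force: [-0.3, -0.2, 0.3]
grip_width: 1.002
gripper_force: 0.0
```

```bash
python3 look.py w2 hook hook_grip hook_hole hook_seat
python3 - <<'E'
from h import *; import pickle
np.set_printoptions(precision=4,suppress=True)
(c1,o1),(c2,o2)=[pickle.load(open(f,'rb')) for f in('w1.pkl','w2.pkl')]
for k in o1:
    if k in o2: print(k,tri([(c1,o1[k]),(c2,o2[k])]))
for n,c in(('w1',c1),('w2',c2)):
    i=cv2.imread(f'pics/{n}.png').astype(int); m=((i[:,:,0]>i[:,:,2]*1.8+20)&(i[:,:,0]>i[:,:,1]*1.2+15)).astype(np.uint8)
    cc=cv2.connectedComponentsWithStats(m); k=1+np.argmax(cc[2][1:,4]); p=cv2.findContours((cc[1]==k).astype(np.uint8),0,1)[0][0]
    print(n,cv2.approxPolyDP(p,2,True).reshape(-1,2).tolist())
i=cv2.imread('pics/w2.png'); cv2.imwrite('pics/w2c.png',cv2.resize(i[0:260,100:420],None,fx=2.3,fy=2.3,interpolation=2))
E
```

```text
hook [255.9 123.6] 0.58
hook_grip [256.5 173. ] 0.74
hook_hole [260.5 122.6] 0.82
hook_seat [259.6 122.9] 0.73
3.625 [ 0.469  -0.1333  0.2758] [179.9972  -0.0268 -12.0429]
hook [ 0.514  -0.1422  0.0121]
hook_grip [ 0.4648 -0.1349  0.0763]
hook_hole [ 0.5179 -0.1481  0.0604]
hook_seat [ 0.519  -0.1483  0.0725]
w1 [[267, 57], [183, 82], [183, 87], [193, 88], [190, 87], [221, 76], [221, 80], [229, 78], [229, 81], [221, 85], [234, 127], [238, 131], [248, 129], [248, 123], [257, 120], [243, 76], [230, 79], [237, 74], [229, 74], [267, 62]]
w2 [[216, 125], [217, 131], [247, 132], [247, 168], [251, 169], [253, 165], [266, 167], [253, 169], [255, 184], [265, 183], [265, 168], [270, 169], [271, 133], [305, 132], [306, 129], [289, 120], [224, 119]]
```

View pics/w2c.png

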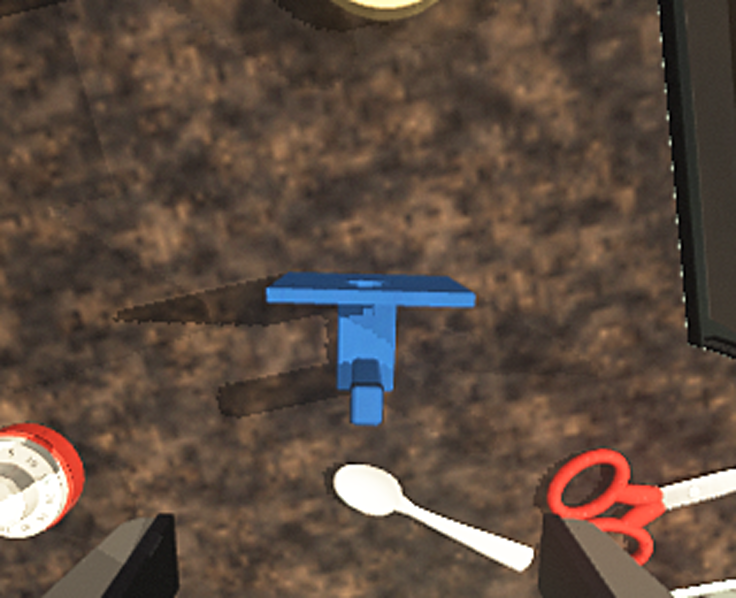

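The close view shows the plate's top front edge running (267,303)-(475,306) in crop pixels, almost level, and the cap top centred at about (366,405).

Run:
```python
from h import *; import pickle
np.set_printoptions(precision=4,suppress=True)
c=pickle.load(open('w2.pkl','rb'))[0]
f=lambda u,v,z: plane(c,(100+(u+.5)/2.3-.5,(v+.5)/2.3-.5),z)
a,b=f(267,303,.106),f(475,306,.106); print(a,b,np.linalg.norm(a-b),(a+b)/2)
d=a-b; yaw=np.degrees(np.arctan2(-d[0],d[1])); print('yaw',yaw)
g=f(366.5,406,.086); print('cap',g,'width',np.linalg.norm(f(350,424,.086)-f(383,424,.086)))
m=(a+b)/2-g; print('plate-cap',m,np.linalg.norm(m[:2]),np.degrees(np.arctan2(m[1],m[0])))
s=bot.get_state(); print('shift to TCP cm',100*(g[:2]-s['eef_pos'][:2]),s['eef_pos'])
```

```text
[ 0.5226 -0.1025  0.106 ] [ 0.502  -0.1922  0.106 ] 0.09206008882179978 [ 0.5123 -0.1473  0.106 ]
yaw -12.917489655874968
cap [ 0.4626 -0.135   0.086 ] width 0.016230218423424928
plate-cap [ 0.0498 -0.0123  0.02  ] 0.051263025183964105 -13.923254493605166
shift to TCP cm [-0.6406 -0.1722] [ 0.469  -0.1333  0.2758]
```

>>> play_rows([
  [[0,2,4],2],
  [[1,6,8],4],
  [[1,11,12],8],
  [[1,16,14],12],
  [[1,21,14],12],
  [[1,25,14],12],
  [[1,25,14],12],
  [[1,25,14],12],
  [[1,25,14],12],
])

```text
clock: 4.75
eef_pos: [0.4791, 0.1157, 0.4156]
eef_rot: [3.141, -0.0, -0.002]
contact_force: [0.1, -0.7, -0.2]
grip_width: 1.0
gripper_force: 0.0
```

```bash
python3 look.py b1 board board_mid
```

```text
board [234.3  50.9] 0.61
board_mid [431.8 123.2] 0.4
4.9 [0.4791 0.1159 0.4156] [179.999   -0.0051  -0.0999]
```

View pics/b1.png

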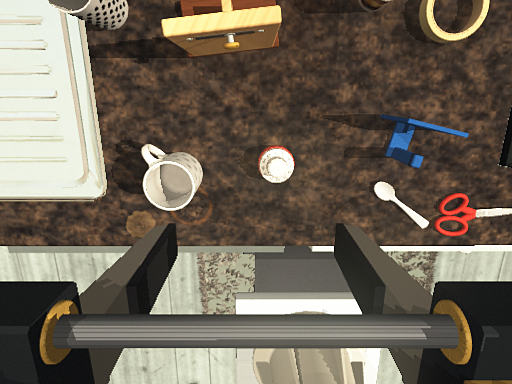

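The board is visible at the top: top face from (163,38) to (281,15), stud head near (232,41), to the right of the track's middle. I'll take a closer second view.

>>> play_rows([
  [[2,1,-2],3],
  [[4,2,-4],6],
  [[6,3,-6],10],
  [[6,3,-6],10],
  [[6,3,-6],10],
  [[6,3,-6],10],
])

```text
clock: 5.65
eef_pos: [0.5389, 0.1464, 0.3567]
eef_rot: [-3.141, -0.001, 0.173]
contact_force: [0.2, -0.1, 0.1]
grip_width: 0.999
gripper_force: 0.0
```

```bash
python3 look.py b2 board board_mid; python3 -c "
import cv2
i=cv2.imread('pics/b2.png'); a=cv2.resize(i[0:180,120:380],None,fx=3,fy=3,interpolation=2); cv2.imwrite('pics/b2c.png',a)
"
```

```text
board [264.1  90.9] 0.75
board_mid [267.9  87.9] 0.91
5.8 [0.5389 0.1466 0.3564] [-179.9948   -0.0723    9.951 ]
```

View pics/b2c.png

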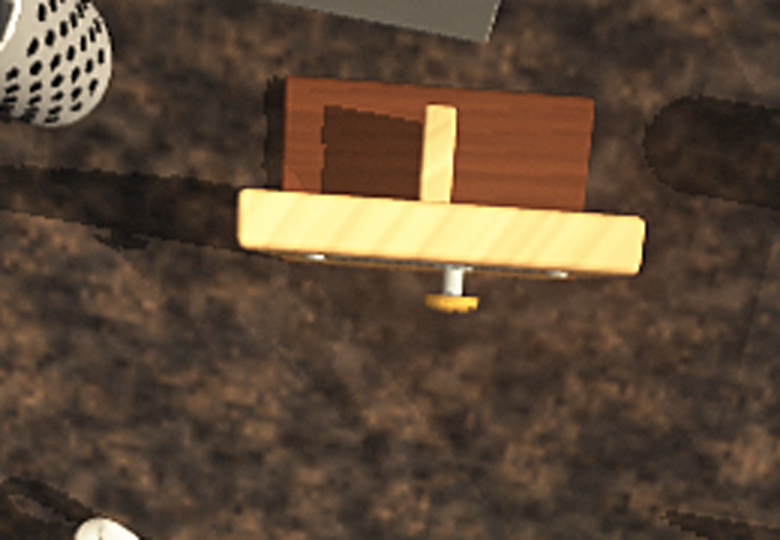

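The crop shows the board's front top edge from (242,247) to (641,273), and the head seen from above spanning (426,298)-(479,302). The shank is at u≈455.

Run:
```python
from h import *; import pickle
np.set_printoptions(precision=4,suppress=True)
c=pickle.load(open('b2.pkl','rb'))[0]; c1=pickle.load(open('b1.pkl','rb'))[0]
f=lambda u,v,z: plane(c,(120+(u+.5)/3-.5,(v+.5)/3-.5),z)
a,b=f(240,247,.194),f(642,274,.194); d=a-b; print(a,b,np.linalg.norm(d)); yaw=np.arctan2(-d[0],d[1]); print('yaw',np.degrees(yaw))
mid=(a+b)/2; ex=np.array([np.cos(yaw),np.sin(yaw),0]); ey=np.array([-ex[1],ex[0],0])
l,r=f(426,298,.165),f(479,302,.165); h=(l+r)/2; sh=f(455,282,.168)
print('mid',mid,'head',h,'width',np.linalg.norm(l-r),'local',(h-mid)@ex,(h-mid)@ey,'shank',(sh-mid)@ex,(sh-mid)@ey)
q2=(120+452.5/3,300/3); q1=(232,41); print('tri head',tri([(c,q2),(c1,q1)]))
i=cv2.imread('pics/b1.png').astype(int)[25:60,200:270]
m=(i[:,:,2]>150)&(i[:,:,1]>90)&(i[:,:,0]<90); ys,xs=np.nonzero(m); print(sorted(zip(xs+200,ys+25))[::3] if len(xs)<90 else (len(xs)))
```

```text
[0.6223 0.2157 0.194 ] [0.6364 0.0879 0.194 ] 0.12858709809981891
yaw 6.265789719040937
mid [0.6294 0.1518 0.194 ] head [0.618  0.1448 0.165 ] width 0.01870604423849618 local -0.012093011153821161 -0.005694962011067496 shank -0.006020400441129322 -0.005954126264705935
tri head [0.6186 0.144  0.1816]
97
```

>>> play_rows([
  [[-1,-4,-2],-4],
  [[-3,-9,-5],-8],
  [[-5,-15,-8],-13],
  [[-6.5,-21,-11],-18],
  [[-7.6,-26,-13],-23],
  [[-7.6,-28.2,-15],-23],
  [[-7.6,-28.2,-18],-23],
  [[-7.6,-28.2,-22],-23],
  [[-7.6,-28.2,-26],-23],
  [[-7.6,-28.2,-29],-23],
  [[-7.6,-28.2,-30.1],-23],
  [[-7.6,-28.2,-30.1],-23],
])

```text
clock: 7.3
eef_pos: [0.463, -0.1352, 0.0547]
eef_rot: [-3.142, 0.001, -0.227]
contact_force: [0.1, -0.2, -0.1]
grip_width: 1.0
gripper_force: 0.0
```

```bash
python3 look.py g1
python3 - <<'E'
import cv2
i=cv2.imread('pics/g1.png'); cv2.imwrite('pics/g1c.png',i[100:384])
E
```

```text
7.35 [ 0.4636 -0.1354  0.0553] [179.9978  -0.0479 -13.0215]
```

View pics/g1.png

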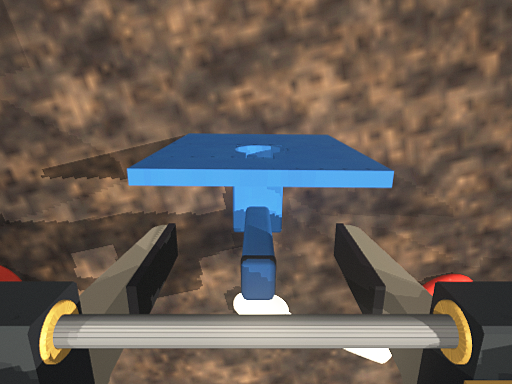

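The tongue at column 258 is centred between the fingers (176 and 335) and the plate edge is level at row 187, so I'll close.

>>> play_rows([
  [[0,0,0],0],
  [[0,0,0],0],
  [[0,0,0],0],
  [[0,0,0],0],
  [[0,0,0],0],
  [[0,0,0],0],
  [[0,0,0],0],
  [[0,0,0],0],
], jaw=1, force=50)

```text
clock: 8.35
eef_pos: [0.463, -0.1353, 0.0545]
eef_rot: [3.142, 0.0, -0.227]
contact_force: [1.0, -0.6, 0.3]
grip_width: 0.17
gripper_force: 50.0
```

>>> play_rows([
  [[0,0,1],0],
  [[0,0,3.5],0],
  [[0,1,7],2],
  [[0,4,10.3],5],
  [[0,8,10.3],8],
  [[1,13,10.3],11],
  [[3,18,10.3],15],
  [[4,22,10.3],19.3],
  [[5,25,10.3],19.3],
  [[5,26.8,10.3],19.3],
  [[5,26.8,10.3],19.3],
  [[5,26.8,10.3],19.3],
])

```text
clock: 9.85
eef_pos: [0.5124, 0.1319, 0.1576]
eef_rot: [3.141, 0.001, 0.109]
contact_force: [-0.4, -0.1, -2.3]
grip_width: 0.175
gripper_force: 50.0
```

```bash
python3 look.py p1 hook_hole hook_seat hook_grip
python3 - <<'E'
from h import *
np.set_printoptions(precision=4,suppress=True)
a=bot.grab_frame('side');b=bot.grab_frame('wrist');a2=bot.grab_frame('scene')
cv2.imwrite('pics/cmb.png',np.hstack([cv2.resize(b,None,fx=.78,fy=.78)[:299],cv2.resize(a[110:260,180:380],(399,299))])[:,:,::-1])
s=bot.get_state(); print(s['contact_force'],s['torque'])
E
```

```text
hook_hole [257.6 150.9] 0.98
hook_seat [252.1 154.1] 0.77
hook_seat [255.8 149.7] 0.74
hook_grip [252.8 260.1] 0.94
10.05 [0.5129 0.132  0.1577] [179.9949   0.0026   6.2186]
[-0.3285  0.0613 -2.5314] [0.0113 0.1146 0.0031]
```

View pics/cmb.png

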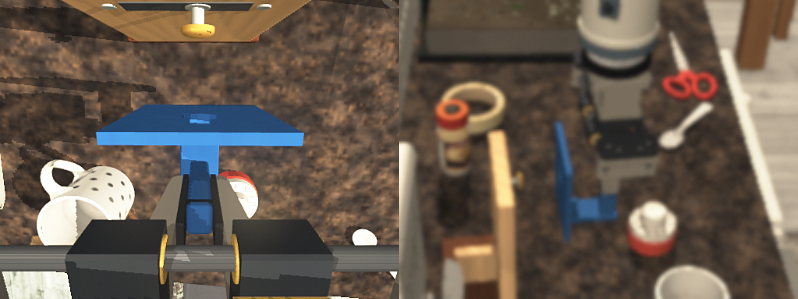

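Left half (wrist): the brass head at (199,29) is almost exactly in line with the plate's middle (200,140). The right half (side) shows the hook upright in front of the board. I'll refine the offset numerically.

Run:
```python
from h import *; import pickle
np.set_printoptions(precision=4,suppress=True)
c=pickle.load(open('p1.pkl','rb'))[0]; i=cv2.imread('pics/p1.png').astype(int)
s=bot.get_state(); p=np.array(s['eef_pos']); y=s['eef_rot'][2]; ex=np.array([np.cos(y),np.sin(y),0]); ey=np.array([-ex[1],ex[0],0])
loc=lambda X:np.round([(X-p)@ex*1e3,(X-p)@ey*1e3],2)
h=cv2.cvtColor(i.astype(np.uint8),cv2.COLOR_BGR2HSV)
m=((h[...,0]>18)&(h[...,0]<32)&(h[...,1]>190)&(h[...,2]>110)).astype(np.uint8); m[70:]=0; m[:20]=0
n,l,st,ce=cv2.connectedComponentsWithStats(m); k=1+np.argmax(st[1:,4]); print('head',st[k]); x,yy,w,hh,_=st[k]
L,R=plane(c,(x-.5,yy+hh*.45),.165),plane(c,(x+w-.5,yy+hh*.45),.165); print(loc(L),loc(R),loc((L+R)/2))
mb=((h[...,0]>100)&(h[...,0]<118)&(h[...,1]>150)).astype(np.uint8)
for r in range(172,186,3):
    xs=np.nonzero(mb[r])[0]; xs=xs[(xs>90)&(xs<430)]; print(r,xs.min(),xs.max(),loc(plane(c,(xs.min()-.5,r),.2085)),loc(plane(c,(xs.max()+.5,r),.2085)))
# board top edge for yaw check
for X in([.6223,.2157,.194],[.6364,.0879,.194]): print('edge px',proj(c,X))
```

```text
Traceback (most recent call last):
ValueError: attempt to get argmax of an empty sequence
```

```bash
cat > al.py <<'E'
from h import *; import pickle,sys
np.set_printoptions(precision=4,suppress=True)
c=pickle.load(open(sys.argv[1]+'.pkl','rb'))[0]; i=cv2.imread(f'pics/{sys.argv[1]}.png').astype(int); r0=int(sys.argv[2]);r1=int(sys.argv[3])
s=bot.get_state(); p=np.array(s['eef_pos']); y=s['eef_rot'][2]; ex=np.array([np.cos(y),np.sin(y),0]); ey=np.array([-ex[1],ex[0],0])
loc=lambda X:np.round([(X-p)@ex*1e3,(X-p)@ey*1e3],2)
for r in range(r0,r1,2): # brass rows
    g=i[r,215:300]; xs=np.nonzero((g[:,2]-g[:,0]>110)&(g[:,0]<90)&(g[:,2]>130))[0]+215
    if len(xs): print(r,xs.min(),xs.max(),len(xs),loc((plane(c,(xs.min()-.5,r),.165)+plane(c,(xs.max()+.5,r),.165))/2))
h=cv2.cvtColor(i.astype(np.uint8),cv2.COLOR_BGR2HSV)
mb=((h[...,0]>100)&(h[...,0]<118)&(h[...,1]>150))
for r in range(172,186,4):
    xs=np.nonzero(mb[r])[0]; xs=xs[(xs>90)&(xs<430)]; print(r,xs.min(),xs.max(),loc(plane(c,(xs.min()-.5,r),p[2]+.0515)),loc(plane(c,(xs.max()+.5,r),p[2]+.0515)))
E
python3 al.py p1 28 50
```

```text
30 238 271 11 [107.93   0.91]
32 234 274 13 [107.15   1.13]
34 234 275 12 [106.37   0.91]
36 234 275 12 [105.58   0.91]
38 234 275 21 [104.79   0.91]
40 238 275 37 [104.     0.05]
42 243 273 25 [103.21  -0.6 ]
44 248 271 24 [102.41  -1.26]
46 259 264 6 [101.61  -2.13]
172 123 389 [55.81 46.1 ] [ 55.86 -45.51]
176 124 388 [54.4  45.92] [ 54.45 -45.33]
180 125 387 [52.97 45.74] [ 53.03 -45.15]
184 125 387 [51.54 45.9 ] [ 51.59 -45.32]
```

>>> play_rows([
  [[1,0.17,0],0],
  [[2.5,0.33,0],0],
  [[3.5,0.44,0],0],
  [[4,0.5,0],0],
  [[4.2,0.52,0],0],
  [[4.4,0.54,0],0],
  [[4.6,0.56,0],0],
  [[4.8,0.59,0],0],
  [[4.8,0.59,0],0],
  [[4.8,0.59,0],0],
])

```text
clock: 11.45
eef_pos: [0.5609, 0.1386, 0.1576]
eef_rot: [3.142, 0.0, 0.11]
contact_force: [0.1, -0.3, -1.9]
grip_width: 0.169
gripper_force: 50.0
```

```bash
python3 look.py p2; python3 al.py p2 60 100; python3 -c "
from plant import bot
s=bot.get_state();print(s['contact_force'],s['torque'])"
```

```text
11.5 [0.5609 0.1387 0.1576] [-179.9995    0.0012    6.2818]
78 240 240 1 [89.08  7.65]
80 252 255 4 [88.24  1.62]
172 124 388 [56.39 46.06] [ 56.41 -44.95]
176 124 388 [54.98 46.23] [ 55.   -45.11]
180 125 387 [53.55 46.05] [ 53.58 -44.94]
184 125 387 [52.12 46.22] [ 52.14 -45.11]
[ 0.56966006 -0.03207456 -2.18918531] [-0.01656965  0.07827304 -0.00441211]
```

View pics/p2.png

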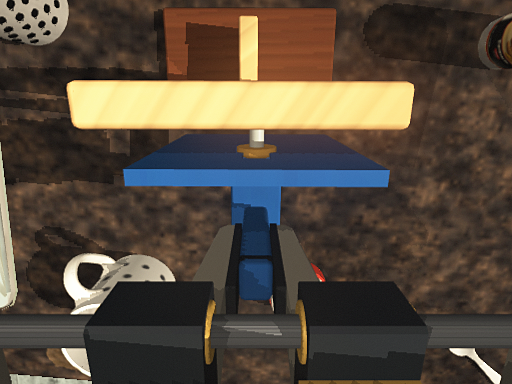

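The head at (257,150) overlaps the plate at the keyhole, with almost no force, so it is entering the hole. I'll go on gently.

>>> play_rows([
  [[0.2,0.02,0],0],
  [[0.4,0.04,0],0],
  [[0.5,0.06,0],0],
  [[0.6,0.07,0],0],
  [[0.7,0.08,0],0],
  [[0.8,0.09,0],0],
  [[0.8,0.09,0],0],
  [[0.8,0.09,0],0],
])

```text
clock: 12.5
eef_pos: [0.569, 0.1395, 0.1576]
eef_rot: [3.142, 0.0, 0.11]
contact_force: [0.5, 0.3, -2.3]
grip_width: 0.168
gripper_force: 50.0
```

>>> play_rows([
  [[0.05,0.01,0],0],
  [[0.1,0.01,0],0],
  [[0.15,0.02,0],0],
  [[0.15,0.02,0],0],
])

```text
clock: 13.0
eef_pos: [0.5706, 0.1398, 0.1576]
eef_rot: [-3.142, -0.0, 0.11]
contact_force: [0.6, -0.3, -2.1]
grip_width: 0.17
gripper_force: 50.0
```

```bash
python3 look.py p3; python3 -c "
import cv2
i=cv2.imread('pics/p3.png'); cv2.imwrite('pics/p3c.png',cv2.resize(i[60:200,120:400],None,fx=2.8,fy=2.8,interpolation=2))"
```

```text
13.05 [0.5705 0.1398 0.1576] [-179.9979   -0.0012    6.2781]
```

View pics/p3c.png

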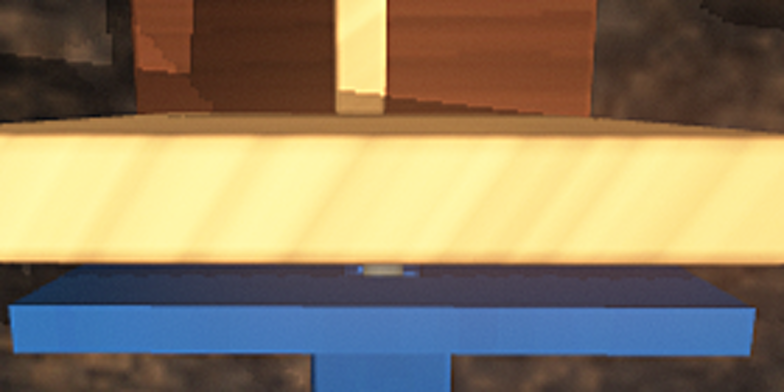

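The head has gone through the hole: only the shank shows at (385,268), between the board and the plate. Now I'll slide down, checking forces.

>>> play_rows([
  [[0,0,-0.1],0],
  [[0,0,-0.3],0],
  [[0,0,-0.5],0],
  [[0,0,-0.7],0],
  [[0,0,-0.7],0],
])

```text
clock: 13.68
eef_pos: [0.5704, 0.1397, 0.1503]
eef_rot: [3.142, 0.0, 0.11]
contact_force: [-0.4, -0.0, -2.6]
grip_width: 0.17
gripper_force: 50.0
```

>>> play_rows([
  [[0,0,-0.2],0],
  [[0,0,-0.5],0],
  [[0,0,-0.8],0],
  [[0,0,-1.0],0],
  [[0,0,-1.1],0],
  [[0,0,-1.15],0],
  [[0,0,-1.15],0],
])

```text
clock: 14.55
eef_pos: [0.5705, 0.1398, 0.1391]
eef_rot: [-3.142, -0.0, 0.11]
contact_force: [-0.2, 0.2, -2.0]
grip_width: 0.169
gripper_force: 50.0
```

>>> play_rows([
  [[0,0,-0.05],0],
  [[0,0,-0.1],0],
  [[0,0,-0.1],0],
  [[0,0,-0.1],0],
])

```text
clock: 15.05
eef_pos: [0.5705, 0.1398, 0.1381]
eef_rot: [-3.142, -0.0, 0.11]
contact_force: [0.1, -0.3, -3.0]
grip_width: 0.168
gripper_force: 50.0
```

>>> play_rows([
  [[0,0,-0.05],0],
  [[0,0,-0.05],0],
  [[0,0,-0.05],0],
])

```text
clock: 15.42
eef_pos: [0.5705, 0.1397, 0.1376]
eef_rot: [3.142, 0.0, 0.11]
contact_force: [-0.6, 0.6, -2.9]
grip_width: 0.171
gripper_force: 50.0
```

>>> play_rows([
  [[0,0,-0.05],0],
  [[0,0,-0.05],0],
  [[0,0,-0.05],0],
])

```text
clock: 15.8
eef_pos: [0.5706, 0.1398, 0.1373]
eef_rot: [-3.142, -0.0, 0.11]
contact_force: [-0.9, -0.4, 1.0]
grip_width: 0.169
gripper_force: 50.0
```

>>> play_rows([
  [[0,0,-0.05],0],
  [[0,0,-0.05],0],
  [[0,0,-0.05],0],
])

```text
clock: 16.18
eef_pos: [0.5708, 0.1398, 0.1369]
eef_rot: [-3.142, -0.001, 0.11]
contact_force: [-2.3, -0.1, 6.1]
grip_width: 0.168
gripper_force: 50.0
```

The hook is home: contact came at 20.5 mm of travel. I'll ease the load and release.

>>> play_rows([
  [[0,0,0.05],0],
  [[0,0,0.05],0],
  [[0,0,0.05],0],
], force=15)

```text
clock: 16.55
eef_pos: [0.5709, 0.1399, 0.1371]
eef_rot: [-3.141, -0.001, 0.11]
contact_force: [0.7, 1.5, 1.1]
grip_width: 0.172
gripper_force: 15.0
```

>>> play_rows([
  [[0,0,0],0],
  [[0,0,0],0],
  [[0,0,0],0],
  [[0,0,0],0],
  [[0,0,0],0],
  [[0,0,0],0],
], jaw=0.6)

```text
clock: 17.3
eef_pos: [0.5705, 0.1397, 0.1371]
eef_rot: [-3.142, -0.0, 0.11]
contact_force: [0.1, 0.5, -0.2]
grip_width: 0.398
gripper_force: 0.0
```

>>> play_rows([
  [[0,0,1],0],
  [[0,0,3],0],
  [[0,0,6],0],
  [[0,0,10],0],
  [[-2,0,14],0],
  [[-5,0,18],0],
  [[-8,0,20],0],
  [[-8,0,20],0],
  [[-8,0,20],0],
  [[-8,0,20],0],
])

```text
clock: 18.55
eef_pos: [0.4908, 0.1396, 0.3362]
eef_rot: [3.141, 0.001, 0.109]
contact_force: [-0.5, -0.1, 0.2]
grip_width: 0.399
gripper_force: 0.0
```

Run:
```python
from h import *
np.set_printoptions(precision=4,suppress=True)
o={}
ims={n:bot.grab_frame(n) for n in('side','scene','wrist')}
cs={n:cam(n) for n in ims}
for th in('hook_hole','hook_seat','hook_grip'):
    v=[]
    for n in ims:
        r=bot.tip_of(n,th)
        if r and r[0]['p']>.5:v.append((cs[n],r[0]['location']))
    if len(v)>1: print(th,len(v),tri(v))
cv2.imwrite('pics/fin.png',np.hstack([cv2.resize(ims['wrist'][0:250,100:430],(396,300)),cv2.resize(ims['side'][120:270,170:370],(400,300),interpolation=2)])[:,:,::-1])
s=bot.get_state();print(s['clock'],s['contact_force'])
```

```text
hook_hole 3 [0.6276 0.1428 0.1438]
hook_seat 3 [0.631  0.1459 0.1635]
hook_grip 3 [0.5673 0.1409 0.1464]
19.15 [ 0.1405  0.7382 -0.0216]
```

View pics/fin.png

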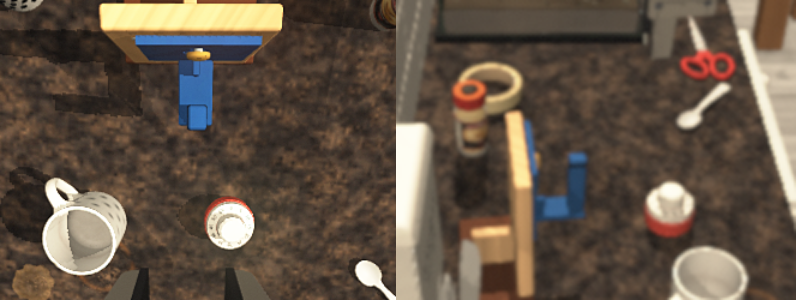

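The final view shows the hook hanging upright on the stud, with the brass head at (199,53) in front of the plate. The measured seat point is 163.5 mm up, against 165 mm expected, and the bystanders have not moved.

```bash
python3 -c "
from plant import bot
print(bot.job_done())"
```

```text
the job is handed in; nothing more can be done
None
```

The blue hook hangs fully home on the stud and has been let go; the job was handed in at about 19 s, the highest contact force I read was about 9 N, and the mug, timer and spice jar were not touched.

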